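# Step the tubing pump's flow dial up four clicks and start it

## Robot

A 6-joint arm with a two-finger parallel gripper is mounted at the origin on the work surface. World frame = base frame: x ahead of the robot, y to its left, z up, the work surface at z = 0. Lengths are in mm, angles in rad, forces in N, time in s.
With the tool pointing down it reaches from about 275 to 750 mm from the base axis. Payload 10.2 kg.
Tool frame: the origin (TCP) lies at the very end of the fingers, on their centre line; the grasp point (between the pads) lies 19 mm behind it (ctrl.tcp_to_grasp is the distance from the TCP to the grasp point, in mm); z points along the fingers, x is the direction in which the jaws open and shut, and the axes are right-handed (so a half turn about z gives the same grasp; the last joint's range is limited). The gripper opens to 85 mm and grips with 20 to 120 N. Pads are 22 mm wide; open, the fingers measure 114 mm over their backs; the gripper's body (76 mm by 85 mm) begins 54 mm behind the grasp point. The pads swing forward as they close: fully open they stand 13 mm farther back than shut.
Start: joints at [-1.56, 0.313, 1.498, -0, 1.331, -0.223], TCP at [121.616, -510.726, 231.294] pointing down, gripper open.
Joint ranges: [-2.94, 2.94], [-0.97, 2.17], [0.19, 2.56], [-1.23, 4.37], [0.02, 3.11], [-2.88, 2.88]. Speed limits (rad/s): [2.39, 2.39, 3.01, 3.14, 3.14, 3.14].

## Interface

Orientations are given as a unit quaternion [w, x, y, z].
In Python, from rig import monitor, vision, order, ctrl gives the robot as it stands. The module is installed in compiled form; this text tells all that it offers.
- The arm moves only by the shell command python3 -m pendant 'ROWS' [FORCE]. ROWS is JSON, a list that holds one entry, the list of rows, each a list of 5 numbers: the closure, from -1 (fully open) to 1 (shut), then the shift along the world's x, y, z in m, then the turn about the world's z in degrees. In form: [[[fingers, dx, dy, dz, spin], ...]]. A call has 1 to 20 rows; each row is the pose to reach, as a shift and turn from the pose commanded when the call began; what a row does not reach only later rows make up. A row lasts 1/10 s, in which the tool goes at most 50 mm and 8.59 degrees, less where a joint would pass 70% of its speed; a pose out of reach is approached as far as the arm can. A call with a gripper value outside its range is refused whole. The fingers move at their own pace and stop on an object; FORCE is the grip in N (left out, the last holds). Time passes only in rows, so rows that repeat a pose let the fingers close. It gives the time, the measured TCP pose, the force and the opening at its end, in the units of the state.
- monitor.sense(): the state, without advancing time (a new reading comes with each control period).
- vision.capture(name): name is "scene" or "side" or "wrist"; returns (picture, depth): 420x560x3 uint8, red, green, blue; 420x560 float32, mm along the optical axis (not along the pixel's ray), 0 where there is no reading.
- vision.camera_info(name): a dict with "fov_y" (degrees; the focal length in pixels is half the picture's height over the tangent of half this angle, whatever the lens; pixels are square), "cx", "cy" (the principal point, pixels), "distortion" ([k1, k2, p1, p2, k3] as OpenCV has them; the pictures are not rectified), "R" (3x3) and "t" (3): a world point X has camera coordinates R X + t; the wrist camera has in their place "hand_eye" (4x4, takes a point from camera to tool coordinates, whose origin is the TCP and whose axes are the tool frame's). Camera axes: x right, y down, z forward; pixel columns grow to the right and rows downward; lengths in mm; the calibration is good to about 2 mm. A picture is of the moment at which its call begins: read the wrist's pose just before it. camera_info takes no time and is no camera call.
- order.finish_job(): hands the job in, once; it reports no verdict.
The state is a dict: "time_s": time; "joints": joint angles; "dq": joint speeds; "tau": joint torques, N m; "eef_pos": TCP position; "ee_rot": TCP orientation; "force": force on the tool from outside, world axes, zero at the start; "wrist_torque": the same for the moment, N m; "grip_width": opening from 0.0 (shut) to 1.0 (fully open).
Only numpy, scipy, OpenCV 4.12 (cv2) and the standard library are available. Lean on these libraries where they do the work, as an engineer would, in place of code of your own. Each camera call takes 0.05 s, during which the arm holds its last target.

## Task

Push the white peg of the pump's click-stop flow dial round with a fingertip, gently, exactly four clicks clockwise (seen from above), never past the fourth click and not anticlockwise first. Then, with the dial left resting on its fourth click, press the green run button fully down and let it come up again. Do not grip the dial or its peg; everything else on and around the pump stays where it stands.

Things in the scene. Friction and masses are not known exactly. Their poses are not given: they have to be found in the camera images.
- pump: Dark grey box-shaped tubing pump, 220 (its x) by 260 (its y) mm, flat top 100 mm above the bench, fixed. Origin at the centre of its underside on the bench; its front with display and roller head faces its own -x. On its top stand the dial (left, at about x +20, y +50 mm), the run button (front right, x -60, y -85) the loose vial (back right) and the loose small pot (front left).
- flow_dial (a joint): Turn of the dial in rad: 0 at the start, growing clockwise from above. 18 click stops a turn, one every 20 degrees (0.349 rad); the start is one, four clicks are 1.396. Leaving a stop takes 0.135 N m (4 N at the peg), falling to nothing half-way; then the dial snaps by itself to the next stop, up to half a click (6 mm) ahead of the finger, and stays. End stops lie 8 clicks off.
- dial_centre (a point): Point on the dial's axis (vertical) at the height of the dial's flat top face, 134.5 mm above the bench. The black dial is a disc 98 mm in diameter and 12 mm thick, turning on a silver round base of 120 mm diameter and 22 mm height on the pump's top. The base shows a black tick for every click stop and an orange tick where the dial's white pointer line stood at the start. The frame does not turn with the dial; its x axis points to the orange tick.
- dial_peg (a point): Centre (half-way up) of the white peg, an upright round pin 12 mm in diameter standing 22 mm above the dial's top face, 36 mm from the axis; moves with the dial. Top of the peg is 156.5 mm above the bench. The rest of the dial's top is flat.
- run_button (a joint): Press of the green run button in m: 0 up, 0.006 fully down. A spring pushes it up again; fully down takes 5 N.
- run_button_top (a point): Centre of the top of the green push button, 26 mm in diameter, 122 mm above the bench when up, standing 10 mm proud of a black round housing of 42 mm diameter; pressed straight down by 6 mm.
- vial: Loose amber vial, 26 mm in diameter, 52 mm high, standing on the pump's top at its back right; origin at the centre of its foot. Not to be moved.
- buffer_bottle: Loose white bottle, 64 mm in diameter, 150 mm high, on the bench to the right of the pump; origin at the centre of its foot. Not to be moved.
- beaker: Loose clear beaker, 72 mm in diameter, 85 mm high, on the bench to the left of the pump; origin at the centre of its foot. Not to be moved.
- tip_box: Loose blue box, 120 x 85 x 60 mm high, on the bench at the left; origin at the centre of its underside. Not to be moved.
- jar: Loose glass jar with red cap, 60 mm in diameter, 70 mm high, on the bench at the right; origin at the centre of its foot. Not to be moved.
- small_pot: Loose white pot with yellow cap, 30 mm in diameter, 36 mm high, standing on the pump's top at its front left corner; origin at the centre of its foot. Not to be moved.

How it is judged (in metres and radians):
On the way, in this order (a step that is already met when the one before it is completed fails the run):
1. the dial rests on the fourth click clockwise from its start (value of joint flow_dial between 1.276 and 1.516 rad and velocity of joint flow_dial between -0.1 and 0.1 rad/s), for 0.3 s.
2. the run button is pressed down (value of joint run_button above 0.0045 m and value of joint flow_dial between 1.276 and 1.516 rad), for 0.05 s.
At the end, for the whole second after the job is handed in: The dial stands on its fourth click clockwise from the start (1.396 rad, within 0.12 rad) at rest, and the run button, pressed at least 4.5 mm after that, is up again (less than 1.5 mm) (all of step 1 and value of joint run_button below 0.0015 m); the robot touches nothing.
It fails at once if the dial is turned past the fourth click (more than 0.2 rad beyond it) (value of joint flow_dial above 1.596 rad).
It fails at once if the dial is turned anticlockwise (more than 0.2 rad) (value of joint flow_dial below -0.2 rad).
It fails at once if the run button is pressed (3 mm) before the dial has reached its fourth click (value of joint run_button above 0.003 m and value of joint flow_dial below 1.196 rad).
It fails at once if the dial is gripped or pushed harder than 25 N (contact force between the fingers and flow_dial above 25 N).
It fails at once if a bystander is shifted by more than 15 mm, lifted or tipped over (distance of any of vial, buffer_bottle, beaker, tip_box, jar, small_pot from where it was at the start of the episode above 0.015 m or angle between any of vial, buffer_bottle, beaker, tip_box, jar, small_pot's own z axis and vertical above 0.3 rad).
It also fails if it takes over 58 s, if anything falls off the work surface, if the arm or the gripper's body presses on something with over 40 N, if the wrist force passes 120 N, or if a joint passes its speed limit or range.

## Working session

There is one attempt and no reset: what is moved stays moved. The work goes in short steps, Python scripts to look and compute and a shell command to move; the robot and the scene stay as the last step left them, time stands still between calls to the robot, and variables do not carry over. Pictures are saved under pics/ and viewed, and the job is handed in when it is done.

```bash
mkdir -p pics; ls
python3 - <<'E'
from rig import monitor, vision
import cv2
s=monitor.sense(); print({k:s[k] for k in ("time_s","eef_pos","ee_rot","force","grip_width")})
for n in ("scene","side"):
    p,d=vision.capture(n); cv2.imwrite(f"pics/{n}0.png",p[:,:,::-1]); 
    print(n,vision.camera_info(n))
E
```

```text
pics
{'time_s': 0.0, 'eef_pos': array([ 121.61196853, -510.45541111,  230.72880156]), 'ee_rot': array([-5.06563572e-04,  7.84746289e-01, -6.19816781e-01, -4.03613179e-04]), 'force': array([-0.3731008 , -0.45490628, -0.12651204]), 'grip_width': 1.0014973246093808}
scene {'fov_y': 53.189988526905026, 'cx': 281.96542200140317, 'cy': 214.69151275222526, 'distortion': array([0.01617006, 0.        , 0.        , 0.        , 0.        ]), 'R': array([[-0.28250896,  0.95911987, -0.01666641],
       [ 0.59706376,  0.16221369, -0.78562178],
       [-0.75080194, -0.2318961 , -0.61848254]]), 't': array([ 140.97445875, -262.23764765, 1618.04669724])}
side {'fov_y': 50.36822847973993, 'cx': 283.89555056384484, 'cy': 204.11824827178074, 'distortion': array([-0.04639302,  0.        ,  0.        ,  0.        ,  0.        ]), 'R': array([[-0.69498718, -0.71864053, -0.02342224],
       [-0.41492856,  0.42744964, -0.80319431],
       [ 0.58721981, -0.54849119, -0.5952565 ]]), 't': array([421.60440287, 330.23453473, 866.65583453])}
```

View pics/scene0.png

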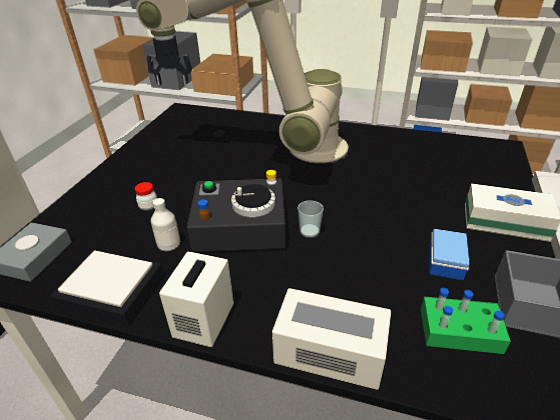

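View pics/side0.png

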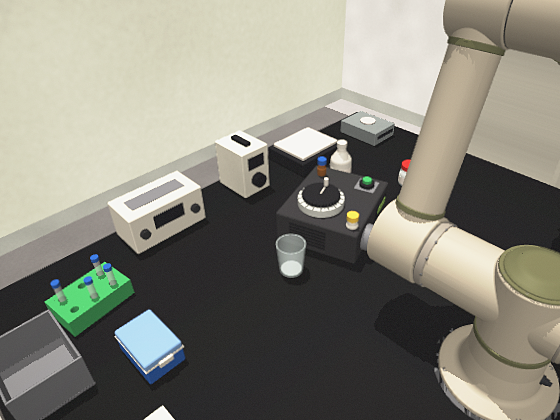

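The scene view shows the dial at about (253,200), the peg at about (240,190) and the button at about (209,186). The side view shows the dial at (321,197), the peg at (326,183) and the button at (367,183). I'll zoom in and measure.

```bash
cat > h.py <<'E'
import numpy as np, cv2
from rig import vision
def cam(n):
    i=vision.camera_info(n); f=210/np.tan(np.radians(i["fov_y"]/2))
    K=np.array([[f,0,i["cx"]],[0,f,i["cy"]],[0,0,1]]); return i,K
def ray(n,uv,z):
    i,K=cam(n); q=cv2.undistortPoints(np.array(uv,float).reshape(-1,1,2),K,i["distortion"]).reshape(-1,2)
    R=i["R"];t=i["t"];c=-R.T@t
    d=np.c_[q,np.ones(len(q))]@R
    return c+d*((z-c[2])/d[:,2])[:,None]
def proj(n,X):
    i,K=cam(n); return cv2.projectPoints(np.array(X,float).reshape(-1,1,3),cv2.Rodrigues(i["R"])[0],i["t"],K,i["distortion"])[0].reshape(-1,2)
E
python3 - <<'E'
import cv2
a=cv2.imread("pics/scene0.png")[165:255,180:300]; cv2.imwrite("pics/scene0z.png",cv2.resize(a,None,fx=6.5,fy=6.5,interpolation=cv2.INTER_CUBIC))
a=cv2.imread("pics/side0.png")[145:265,270:400]; cv2.imwrite("pics/side0z.png",cv2.resize(a,None,fx=5,fy=5,interpolation=cv2.INTER_CUBIC))
E
```

```text
(no output)
```

View pics/scene0z.png

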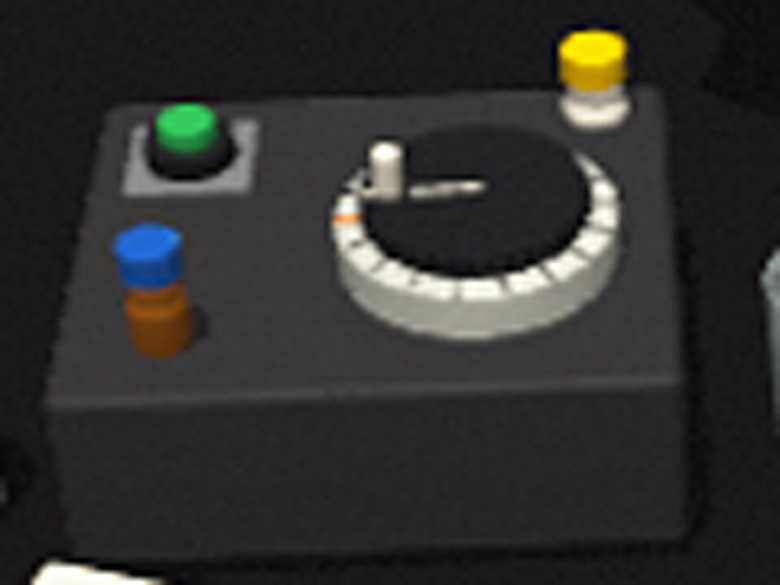

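View pics/side0z.png

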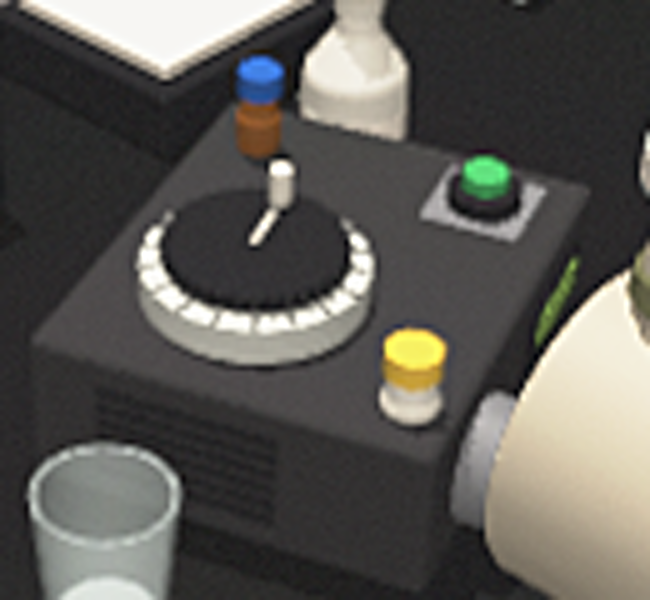

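Run:
```python
from h import *
def A(p):return (np.array(p,float)+.5)/6.5-.5+[180,165]
def B(p):return (np.array(p,float)+.5)/5-.5+[270,145]
np.set_printoptions(precision=1,suppress=True)
for nm,z,a,b in [("peg",156.5,(387,149),(281,167)),("button",122,(187,118),(487,170)),("pot",136,(594,42),(415,348)),("vial",152,(149,238),(261,72)),("dialc",134.5,(476,200),(257,247))]:
    print(nm,ray("scene",A(a),z)[0],ray("side",B(b),z)[0])
print("corners scene",ray("scene",A([(108,105),(660,90),(682,382),(52,402)]),100))
print("corners side",ray("side",B([(37,342),(435,455),(585,190),(225,110)]),100))
```

```text
peg [ 550.2 -102.8  156.5] [ 550.8 -101.7  156.5]
button [ 504.2 -218.5  122. ] [ 502.8 -217.   122. ]
pot [418.3 -55.1 136. ] [420.9 -52.3 136. ]
vial [ 627.9 -175.2  152. ] [ 627.1 -171.1  152. ]
dialc [546.2 -66.4 134.5] [532.1 -63.4 134.5]
corners scene [[ 474.2 -274.8  100. ]
 [ 396.   -31.3  100. ]
 [ 598.4   37.9  100. ]
 [ 677.  -202.5  100. ]]
corners side [[ 588.2   38.9  100. ]
 [ 389.6  -32.4  100. ]
 [ 470.9 -266.6  100. ]
 [ 670.8 -190.2  100. ]]
```

```bash
python3 -c "
from rig import vision
print(vision.camera_info('wrist'))"; python3 -m pendant '[[[1,0.03,0.04,0.05,0],[1,0.06,0.08,0.07,0],[1,0.1,0.12,0.07,0],[1,0.13,0.15,0.07,0],[1,0.17,0.18,0.07,0],[1,0.21,0.21,0.07,0],[1,0.25,0.24,0.07,0],[1,0.28,0.27,0.07,0],[1,0.31,0.30,0.07,0],[1,0.34,0.33,0.07,0],[1,0.37,0.36,0.07,0],[1,0.39,0.39,0.07,0],[1,0.40,0.40,0.07,0],[1,0.40,0.40,0.07,0],[1,0.40,0.40,0.07,0],[1,0.40,0.40,0.07,0]]]' 30
python3 - <<'E'
from rig import monitor, vision
import cv2,numpy as np
s=monitor.sense(); print(s["eef_pos"],s["ee_rot"],s["joints"],s["grip_width"])
p,d=vision.capture("wrist"); cv2.imwrite("pics/w1.png",p[:,:,::-1]); np.save("w1.npy",np.r_[s["eef_pos"],s["ee_rot"]])
E
```

```text
{'fov_y': 66.31194032717191, 'cx': 281.42044666668085, 'cy': 210.6216160425721, 'distortion': array([0.02070431, 0.        , 0.        , 0.        , 0.        ]), 'hand_eye': array([[ 9.99999453e-01, -6.05812712e-04, -8.53109517e-04,
         2.34333744e-01],
       [ 8.43204674e-04,  9.49343758e-01,  3.14238313e-01,
        -8.06727736e+01],
       [ 6.19524630e-04, -3.14238861e-01,  9.49343749e-01,
        -1.41957076e+02],
       [ 0.00000000e+00,  0.00000000e+00,  0.00000000e+00,
         1.00000000e+00]])}
time_s: 1.7
eef_pos: [521.0, -111.9, 301.3]
ee_rot: [0.0, 0.784, -0.62, -0.0]
force: [-0.3, 0.3, -0.2]
grip_width: 0.001
[ 521.02137367 -111.90677501  301.3315602 ] [ 1.37402959e-04  7.84247927e-01 -6.20447557e-01 -5.19368254e-07] [-4.31447076e-01  2.91227826e-01  1.34545742e+00 -2.67402522e-04
  1.50497318e+00  9.07197051e-01] 0.0005395950082064911
```

View pics/w1.png

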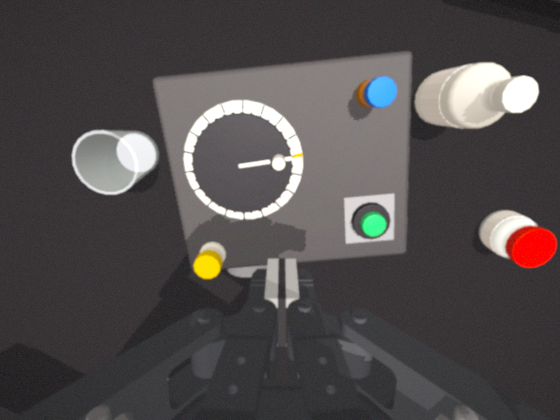

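The wrist view shows the dial ring centred near (243,160), the peg top at (279,162), the orange tick at (297,156), the button at (373,224), the pot at (208,264) and the vial at (380,92).

```bash
cat >> h.py <<'E'
from scipy.spatial.transform import Rotation as Ro
def wray(pose,uv,z):
    i,K=cam("wrist"); q=cv2.undistortPoints(np.array(uv,float).reshape(-1,1,2),K,i["distortion"]).reshape(-1,2)
    H=i["hand_eye"]; R=Ro.from_quat(np.r_[pose[4:],pose[3]]).as_matrix()
    c=R@H[:3,3]+pose[:3]; d=np.c_[q,np.ones(len(q))]@(R@H[:3,:3]).T
    return c+d*((z-c[2])/d[:,2])[:,None]
def blobs(mask,amin=20):
    n,l,s,c=cv2.connectedComponentsWithStats(mask.astype(np.uint8)); return [(s[k,4],c[k],l==k) for k in range(1,n) if s[k,4]>=amin]
E
python3 - <<'E'
from h import *
np.set_printoptions(precision=1,suppress=True)
im=cv2.imread("pics/w1.png"); P=np.load("w1.npy"); hsv=cv2.cvtColor(im,cv2.COLOR_BGR2HSV)
H,S,V=cv2.split(hsv)
g=blobs((H>45)&(H<80)&(S>120)&(V>90)); 
for a,c,m in g: print("green",a,c,wray(P,c,122)[0])
o=blobs((H>8)&(H<24)&(S>120)&(V>150),3)
for a,c,m in o: print("orange",a,c,wray(P,c,122)[0])
roi=np.zeros(V.shape,bool); roi[90:230,175:312]=1
w=(V>150)&roi
hull=cv2.convexHull(np.argwhere(w)[:,::-1].astype(np.int32)).reshape(-1,2)
X=wray(P,hull,122)[:,:2]
A=np.c_[2*X,np.ones(len(X))]; s=np.linalg.lstsq(A,(X**2).sum(1),rcond=None)[0]; c=s[:2]
print("ring centre",c,"r",np.sqrt(s[2]+c@c), "resid",np.std(np.linalg.norm(X-c,axis=1)))
a=im[95:225,175:310]; cv2.imwrite("pics/w1z.png",cv2.resize(a,None,fx=4.5,fy=4.5,interpolation=cv2.INTER_CUBIC))
for pt in [(279,163)]: 
  p=wray(P,pt,156.5)[0,:2]; print("peg",p,np.linalg.norm(p-c),np.degrees(np.arctan2(*(p-c)[::-1])))
E
```

```text
green 507 [373.  223.9] [ 503.9 -216.2  122. ]
orange 70 [362.2  89.2] [ 629.3 -163.8  122. ]
orange 3 [301.7 154. ] [ 558.3 -123.8  122. ]
orange 5 [209. 250.] [433.5 -51.  122. ]
orange 3 [199.  253.3] [427.  -40.9 122. ]
orange 4 [217.5 253.5] [431.5 -60.7 122. ]
orange 7 [221. 262.] [422.1 -66.3 122. ]
orange 5 [193. 265.] [411.4 -36.6 122. ]
ring centre [536.5 -68.8] r 60.51077343447304 resid 0.13401602138784682
peg [ 550.3 -102.8] 36.721756923500564 -67.77167136712877
```

View pics/w1z.png

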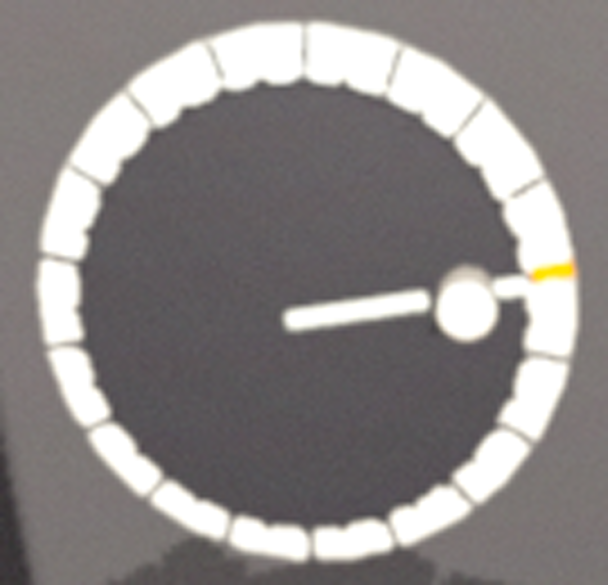

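```bash
python3 -m pendant '[[[1,0.03,0.01,-0.02,8.5],[1,0.0545,0.019,-0.06,8.5],[1,0.0545,0.019,-0.09,8.5],[1,0.0545,0.019,-0.11,8.5],[1,0.0545,0.019,-0.13,8.5],[1,0.0545,0.019,-0.145,8.5],[1,0.0545,0.019,-0.154,8.5],[1,0.0545,0.019,-0.159,8.5],[1,0.0545,0.019,-0.159,8.5]]]'
python3 - <<'E'
from rig import monitor, vision
import cv2,numpy as np
s=monitor.sense(); print(s["eef_pos"],s["ee_rot"],s["force"])
p,d=vision.capture("wrist"); cv2.imwrite("pics/w2.png",p[:,:,::-1]); np.save("w2.npy",np.r_[s["eef_pos"],s["ee_rot"]])
p,d=vision.capture("side"); cv2.imwrite("pics/s2.png",cv2.resize(p[125:265,250:430,::-1],None,fx=4,fy=4,interpolation=cv2.INTER_CUBIC))
E
```

```text
time_s: 2.65
eef_pos: [576.0, -92.1, 142.3]
ee_rot: [0.0, 0.828, -0.56, -0.0]
force: [-0.4, -0.8, 0.5]
grip_width: 0.002
[575.97394963 -92.100829   142.2547706 ] [ 3.01111454e-05  8.28367193e-01 -5.60185489e-01 -1.01898957e-04] [-0.40554867 -0.76557218  0.53098113]
```

View pics/w2.png

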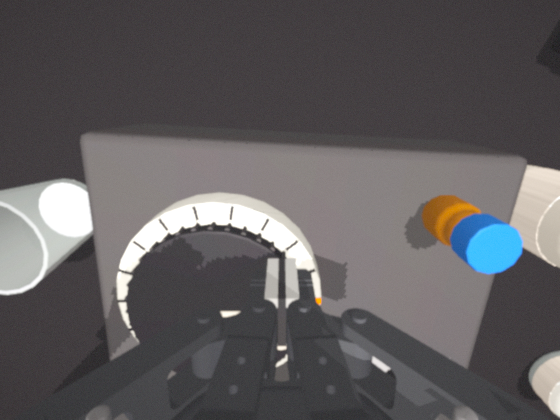

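View pics/s2.png

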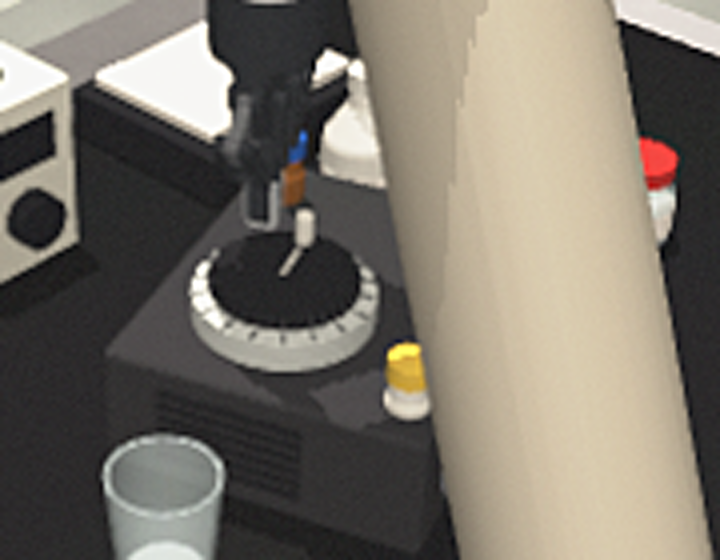

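Run:
```python
import numpy as np
C=np.array([536.5,-68.8]);th=np.radians(-68)
def p(phi,off):
    a=th-np.radians(phi); r=np.array([np.cos(a),np.sin(a)]); t=np.array([np.sin(a),-np.cos(a)]); return C+36*r+off*t
p0=p(0,-28); print(p0)
for o in (-24,-20,-18): print("off",o,(p(0,o)-p0).round(1))
for f in range(0,80,2): print(f,(p(f,-17)-p0).round(1))
```

```text
[575.94698529 -91.68963415]
off -24 [-3.7 -1.5]
off -20 [-7.4 -3. ]
off -18 [-9.3 -3.7]
0 [-10.2  -4.1]
2 [-11.2  -5.1]
4 [-12.2  -6.1]
6 [-13.2  -7. ]
8 [-14.2  -7.9]
10 [-15.3  -8.8]
12 [-16.5  -9.6]
14 [-17.6 -10.4]
16 [-18.8 -11.1]
18 [-20.  -11.8]
20 [-21.2 -12.5]
22 [-22.4 -13.1]
24 [-23.7 -13.7]
26 [-25.  -14.2]
28 [-26.3 -14.7]
30 [-27.6 -15.1]
32 [-29.  -15.5]
34 [-30.3 -15.9]
36 [-31.7 -16.2]
38 [-33.  -16.4]
40 [-34.4 -16.6]
42 [-35.8 -16.8]
44 [-37.2 -16.9]
46 [-38.6 -16.9]
48 [-39.9 -16.9]
50 [-41.3 -16.9]
52 [-42.7 -16.8]
54 [-44.1 -16.6]
56 [-45.5 -16.5]
58 [-46.9 -16.2]
60 [-48.2 -15.9]
62 [-49.6 -15.6]
64 [-50.9 -15.2]
66 [-52.2 -14.8]
68 [-53.5 -14.3]
70 [-54.8 -13.8]
72 [-56.1 -13.3]
74 [-57.3 -12.7]
76 [-58.6 -12. ]
78 [-59.8 -11.3]
```

```bash
python3 -m pendant '[[[1,-0.0020,-0.0008,0,0],[1,-0.0037,-0.0015,0,0],[1,-0.0055,-0.0022,0,0],[1,-0.0074,-0.003,0,0],[1,-0.0093,-0.0037,0,0],[1,-0.0102,-0.0041,0,0],[1,-0.0112,-0.0051,0,-2],[1,-0.0122,-0.0061,0,-4],[1,-0.0132,-0.007,0,-6]]]'; python3 -m pendant '[[[1,-0.001,-0.0009,0,-2],[1,-0.0021,-0.0018,0,-4],[1,-0.0033,-0.0026,0,-6],[1,-0.0044,-0.0034,0,-8],[1,-0.0044,-0.0034,0,-8]]]';python3 - <<'E'
from rig import monitor, vision
import cv2,numpy as np
s=monitor.sense(); print(s["eef_pos"],s["ee_rot"],s["force"])
p,d=vision.capture("side"); cv2.imwrite("pics/s3.png",cv2.resize(p[145:240,265:365,::-1],None,fx=6,fy=6,interpolation=cv2.INTER_CUBIC))
E
```

```text
time_s: 3.65
eef_pos: [564.5, -97.9, 142.5]
ee_rot: [-0.002, 0.798, -0.603, 0.001]
force: [10.1, 5.3, -4.1]
grip_width: -0.002
time_s: 4.15
eef_pos: [558.5, -102.2, 142.3]
ee_rot: [-0.0, 0.754, -0.657, 0.0]
force: [0.3, -0.5, 0.4]
grip_width: 0.002
[ 558.49059046 -102.16742934  142.32272374] [-9.32016292e-06  7.53998337e-01 -6.56876323e-01  5.56328441e-05] [ 0.27608019 -0.52465187  0.39308175]
```

View pics/s3.png

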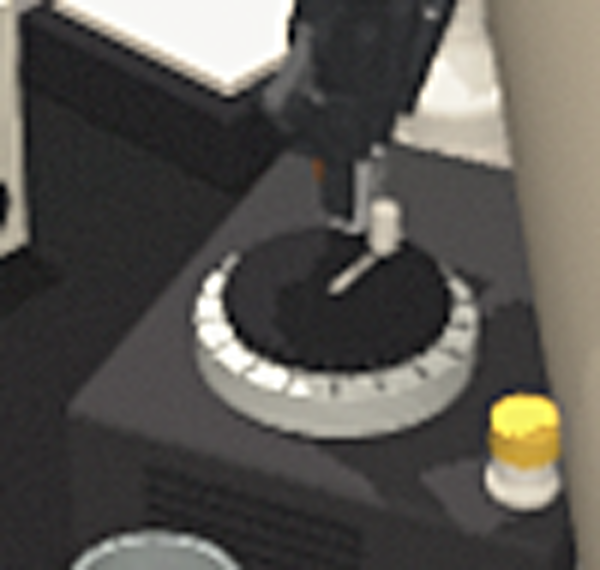

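The finger is behind the peg in the side crop, and the peg top is now near (385,207). I'll check the dial angle from the peg position.

```bash
python3 - <<'E'
from h import *
uv=(np.array([386,207])+.5)/6-.5+[265,145]
p=ray("side",uv,156.5)[0,:2]; C=np.array([536.5,-68.8]); d=p-C
print(p,np.linalg.norm(d),-68-np.degrees(np.arctan2(d[1],d[0])))
E
python3 -m pendant '[[[1,-0.0006,-0.0003,0,-1],[1,-0.0012,-0.0007,0,-2],[1,-0.0018,-0.001,0,-3],[1,-0.0024,-0.0014,0,-4],[1,-0.003,-0.0017,0,-5],[1,-0.0036,-0.0021,0,-6]]]';python3 -m pendant '[[[1,-0.0006,-0.0003,0,-1],[1,-0.0012,-0.0006,0,-2],[1,-0.0018,-0.0009,0,-3],[1,-0.0025,-0.0012,0,-4]]]';python3 -m pendant '[[[1,-0.0006,-0.0003,0,-1],[1,-0.0013,-0.0005,0,-2]]]'; python3 -m pendant '[[[1,-0.0006,-0.0003,0,-1],[1,-0.0013,-0.0005,0,-2]]]'
```

```text
[ 541.63302307 -103.41558333] 34.99409286067978 13.565275422685687
time_s: 4.8
eef_pos: [554.7, -104.2, 142.2]
ee_rot: [0.0, 0.718, -0.696, -0.0]
force: [-0.6, -0.5, -0.7]
grip_width: -0.001
time_s: 5.2
eef_pos: [553.5, -105.2, 142.5]
ee_rot: [0.001, -0.693, 0.721, -0.001]
force: [9.8, 2.9, -4.8]
grip_width: 0.0
time_s: 5.4
eef_pos: [552.7, -105.7, 142.5]
ee_rot: [0.002, -0.681, 0.733, -0.002]
force: [10.2, 1.2, -4.6]
grip_width: 0.0
time_s: 5.6
eef_pos: [550.7, -106.3, 142.4]
ee_rot: [0.001, -0.668, 0.744, -0.001]
force: [6.5, 0.6, -2.9]
grip_width: -0.002
```

```bash
python3 -m pendant '[[[1,-0.0006,-0.0002,0,-1],[1,-0.0013,-0.0004,0,-2],[1,-0.002,-0.0006,0,-3],[1,-0.0027,-0.0008,0,-4],[1,-0.0027,-0.0008,0,-4]]]';python3 - <<'E'
from rig import monitor, vision
import cv2,numpy as np
s=monitor.sense(); print(s["eef_pos"],s["ee_rot"],s["force"])
p,d=vision.capture("side"); a=cv2.resize(p[145:240,265:365,::-1],None,fx=6,fy=6,interpolation=cv2.INTER_CUBIC)
p,d=vision.capture("scene"); b=cv2.resize(p[150:245,190:300,::-1],None,fx=6,fy=6,interpolation=cv2.INTER_CUBIC)
cv2.imwrite("pics/s4.png",a);cv2.imwrite("pics/c4.png",b)
E
```

```text
time_s: 6.1
eef_pos: [546.8, -107.3, 142.2]
ee_rot: [-0.0, -0.642, 0.767, 0.0]
force: [0.9, 0.9, -0.3]
grip_width: 0.001
[ 546.82517831 -107.28460613  142.24900435] [-2.60364726e-04 -6.41795675e-01  7.66875604e-01  2.27681834e-04] [ 0.94655681  0.93383678 -0.30296341]
```

View pics/s4.png

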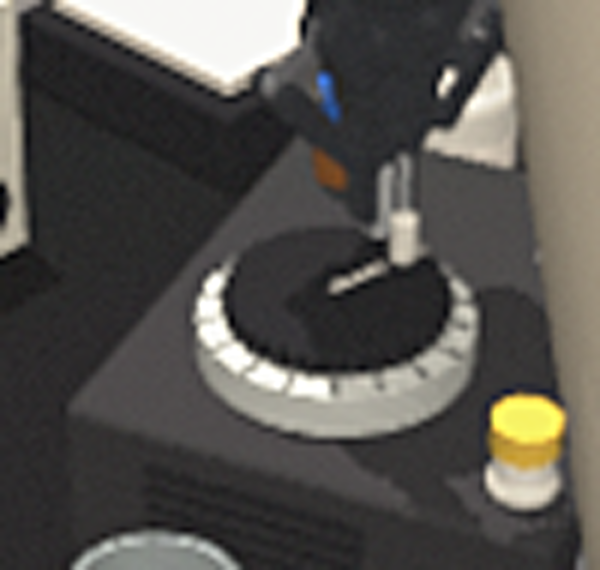

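View pics/c4.png

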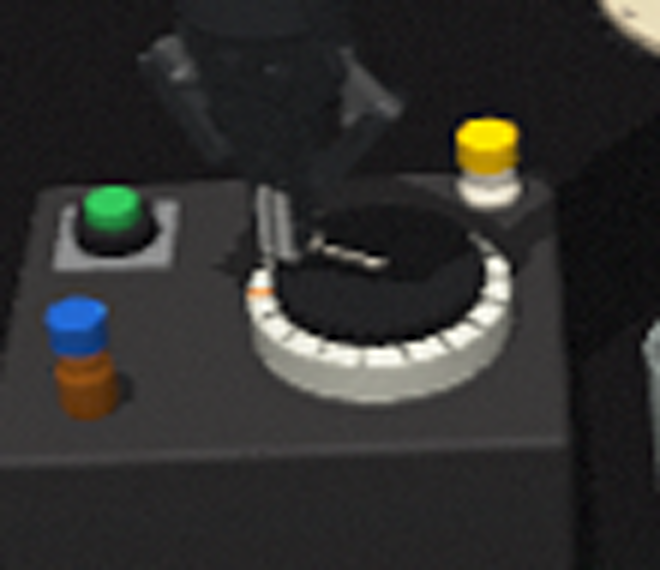

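In the side crop the peg top is near (406,217) and the pointer has clearly turned. In the scene crop the pointer runs from (385,263) to (310,238). I'll compare with the projections for each click.

Run:
```python
from h import *
C=np.array([536.5,-68.8])
for k in range(6):
    a=np.radians(-68-20*k); u=np.array([np.cos(a),np.sin(a)])
    s=proj("side",[[*(C+36*u),156.5]])[0]; print(k,"side peg top",(s-[265,145])*6+2.5, "scene ptr in/out",((proj("scene",[[*C,134.5],[*(C+25*u),134.5]])-[190,150])*6+2.5).round(0).tolist())
```

```text
0 side peg top [369.46650309 200.7195518 ] scene ptr in/out [[381.0, 262.0], [327.0, 266.0]]
1 side peg top [394.93059358 209.20002709] scene ptr in/out [[381.0, 262.0], [329.0, 255.0]]
2 side peg top [414.22913439 221.96965214] scene ptr in/out [[381.0, 262.0], [338.0, 245.0]]
3 side peg top [424.9814741 237.6263329] scene ptr in/out [[381.0, 262.0], [352.0, 237.0]]
4 side peg top [425.68816764 254.36727634] scene ptr in/out [[381.0, 262.0], [370.0, 232.0]]
5 side peg top [416.00095621 270.16409692] scene ptr in/out [[381.0, 262.0], [389.0, 231.0]]
```

```bash
python3 -m pendant '[[[1,-0.0014,-0.0004,0,-2],[1,-0.0027,-0.0007,0,-4],[1,-0.004,-0.0009,0,-6],[1,-0.0047,-0.001,0,-7],[1,-0.0054,-0.0011,0,-8],[1,-0.0061,-0.0012,0,-9],[1,-0.0068,-0.0013,0,-10],[1,-0.0075,-0.0014,0,-11],[1,-0.0082,-0.0014,0,-12]]]'; python3 -m pendant '[[[1,-0.0007,0,0,-1],[1,-0.0014,0,0,-2],[1,-0.0021,0,0,-3],[1,-0.0027,0,0,-4]]]'; python3 -m pendant '[[[1,-0.0007,0,0,-1],[1,-0.0014,0,0,-2],[1,-0.0021,0,0,-3],[1,-0.0028,0.0001,0,-4],[1,-0.0028,0.0001,0,-4]]]';python3 - <<'E'
from rig import monitor, vision
import cv2,numpy as np
s=monitor.sense(); print(s["eef_pos"],s["ee_rot"],s["force"])
p,d=vision.capture("side"); a=cv2.resize(p[145:240,265:365,::-1],None,fx=6,fy=6,interpolation=cv2.INTER_CUBIC)
cv2.imwrite("pics/s5.png",a)
E
```

```text
time_s: 7.1
eef_pos: [540.1, -108.8, 142.5]
ee_rot: [0.001, -0.558, 0.83, -0.001]
force: [10.6, -1.6, -5.3]
grip_width: -0.0
time_s: 7.5
eef_pos: [537.2, -109.0, 142.4]
ee_rot: [0.001, -0.529, 0.849, -0.001]
force: [7.3, -1.4, -3.3]
grip_width: -0.002
time_s: 8.0
eef_pos: [533.2, -108.5, 142.3]
ee_rot: [-0.0, -0.499, 0.867, 0.0]
force: [1.0, -1.1, 0.1]
grip_width: 0.001
[ 533.16169592 -108.53086901  142.31494439] [-2.47730424e-04 -4.98933108e-01  8.66640449e-01  1.56040491e-04] [ 0.95726328 -1.12116054  0.12813859]
```

View pics/s5.png

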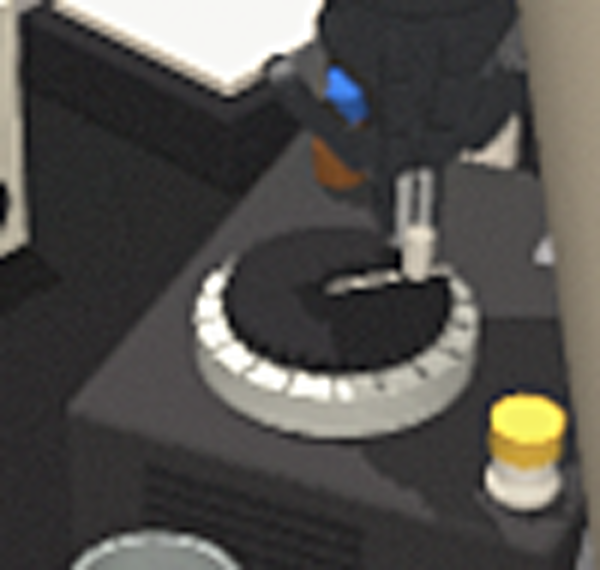

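Peg top near (419,235), which matches click 3. Now the same pattern for the fourth.

```bash
python3 -m pendant '[[[1,-0.0014,0.0002,0,-2],[1,-0.0028,0.0003,0,-4],[1,-0.0042,0.0006,0,-6],[1,-0.0048,0.0007,0,-7],[1,-0.0055,0.0009,0,-8],[1,-0.0062,0.001,0,-9],[1,-0.0069,0.0012,0,-10],[1,-0.0076,0.0014,0,-11],[1,-0.0082,0.0016,0,-12]]]'; python3 -m pendant '[[[1,-0.0006,0.0002,0,-1],[1,-0.0013,0.0004,0,-2],[1,-0.002,0.0006,0,-3],[1,-0.0026,0.0009,0,-4]]]'; python3 -m pendant '[[[1,-0.0006,0.0002,0,-1],[1,-0.0013,0.0005,0,-2],[1,-0.002,0.0007,0,-3],[1,-0.0026,0.001,0,-4],[1,-0.0026,0.001,0,-4]]]';python3 - <<'E'
from rig import monitor, vision
import cv2,numpy as np
s=monitor.sense(); print(s["eef_pos"],s["ee_rot"],s["force"],s["joints"])
p,d=vision.capture("side"); a=cv2.resize(p[145:240,265:365,::-1],None,fx=6,fy=6,interpolation=cv2.INTER_CUBIC)
cv2.imwrite("pics/s6.png",a)
E
```

```text
time_s: 8.95
eef_pos: [526.3, -107.6, 142.5]
ee_rot: [0.001, -0.405, 0.914, -0.001]
force: [8.6, -3.9, -5.1]
grip_width: 0.001
time_s: 9.35
eef_pos: [523.5, -106.7, 142.4]
ee_rot: [0.001, -0.373, 0.928, -0.001]
force: [5.3, -3.0, -2.9]
grip_width: 0.002
time_s: 9.85
eef_pos: [519.8, -104.9, 142.3]
ee_rot: [-0.0, -0.341, 0.94, 0.0]
force: [1.1, -0.7, -0.7]
grip_width: -0.002
[ 519.7603791  -104.89307152  142.28134815] [-2.35832723e-04 -3.40847159e-01  9.40118663e-01  2.39215390e-04] [ 1.05548288 -0.71974124 -0.73885616] [-4.20276731e-01  4.11001622e-01  1.60408953e+00  1.81657755e-05
  1.12717314e+00  2.02567234e+00]
```

View pics/s6.png

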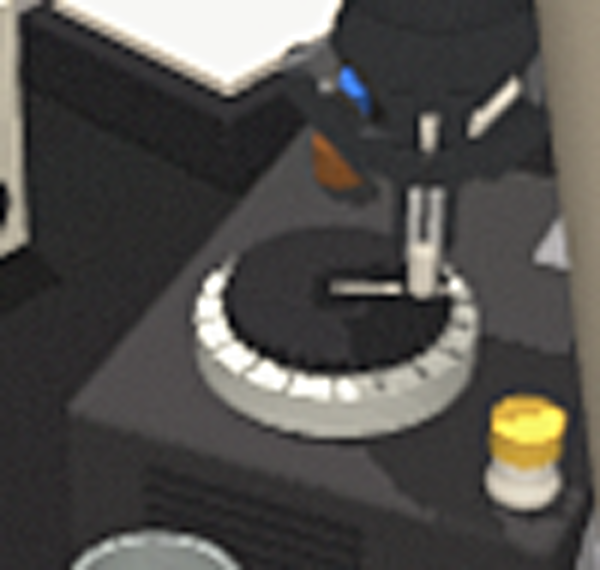

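The peg top is near (423,252), which is click 4, and the force is about zero. Next I back off, rise, and check with the wrist camera from the first viewing pose.

```bash
python3 -m pendant '[[[1,0.002,-0.0025,0,0],[1,0.0045,-0.0055,0,0],[1,0.0065,-0.0075,0,0],[1,0.0065,-0.0075,0.01,0],[1,0.0065,-0.0075,0.03,0],[1,0.0065,-0.0075,0.06,8],[1,0.0055,-0.0075,0.09,16],[1,0.0045,-0.0075,0.12,24],[1,0.0035,-0.0075,0.15,32],[1,0.0025,-0.007,0.159,40],[1,0.0015,-0.0065,0.159,48],[1,0.0015,-0.0065,0.159,56],[1,0.0015,-0.0065,0.159,63],[1,0.0015,-0.0065,0.159,63],[1,0.0015,-0.0065,0.159,63]]]';python3 - <<'E'
from h import *
from rig import monitor
np.set_printoptions(precision=1,suppress=True)
s=monitor.sense(); P=np.r_[s["eef_pos"],s["ee_rot"]]; print(P,s["force"])
p,d=vision.capture("wrist"); im=p[:,:,::-1].copy(); cv2.imwrite("pics/w7.png",im)
H,S,V=cv2.split(cv2.cvtColor(im,cv2.COLOR_BGR2HSV))
for a,c,m in blobs((H>45)&(H<80)&(S>120)&(V>90)): print("green",a,c,wray(P,c,122)[0])
E
```

```text
time_s: 11.4
eef_pos: [521.4, -111.5, 301.7]
ee_rot: [-0.0, 0.781, -0.625, 0.0]
force: [0.1, -0.7, 0.3]
grip_width: -0.003
[ 521.4 -111.5  301.7   -0.     0.8   -0.6    0. ] [ 0.1 -0.7  0.3]
green 504 [373.6 223.3] [ 503.9 -216.2  122. ]
```

View pics/w7.png

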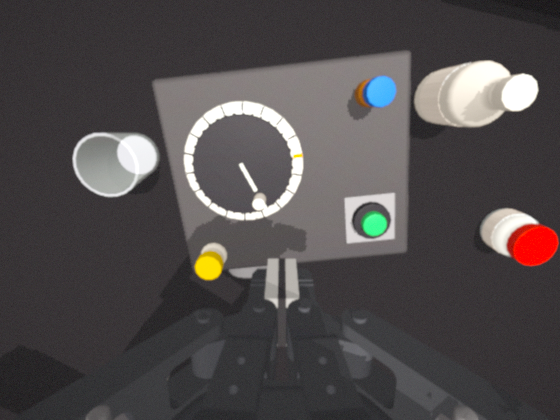

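The peg top is now at (260,202) and the pointer runs from (241,164) to (257,191). I'll compute the angle.

Run:
```python
from h import *
P=np.array([521.4,-111.5,301.7,0,.781,-.625,0]); P[3:]/=np.linalg.norm(P[3:])
C=np.array([536.5,-68.8]); d=wray(P,(260,202.5),156.5)[0,:2]-C; print(np.linalg.norm(d),-68-np.degrees(np.arctan2(d[1],d[0])))
q=wray(P,[(241,164.5),(256.5,191)],134.5); e=(q[1]-q[0])[:2]; print(-68-np.degrees(np.arctan2(e[1],e[0])))
```

```text
35.57137696470845 68.28865934820018
70.93078772446381
```

Run:
```python
import cv2
a=cv2.imread("pics/w7.png")[95:225,175:310]; cv2.imwrite("pics/w7z.png",cv2.resize(a,None,fx=4.5,fy=4.5,interpolation=cv2.INTER_CUBIC))
```

```text
(no output)
```

View pics/w7z.png

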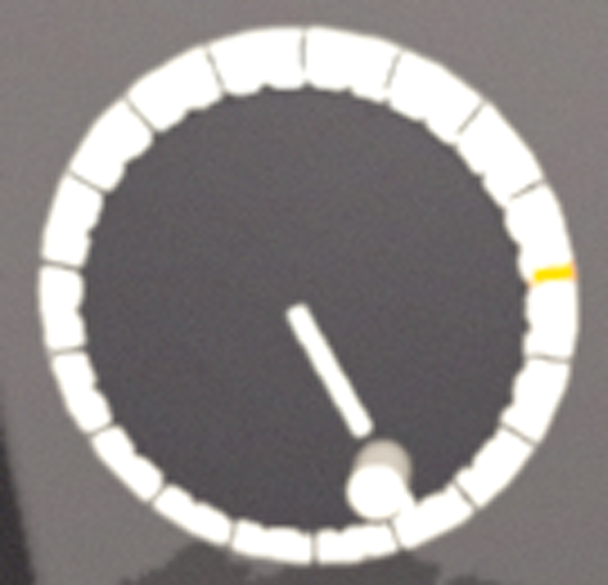

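Run:
```python
from h import *
f=lambda p:(np.array(p,float)+.5)/4.5-.5+[175,95]
P1=np.load("w1.npy"); P7=np.array([521.4,-111.5,301.7,0,.781,-.625,0]); P7[3:]/=np.linalg.norm(P7[3:])
def ang(P,a,b,z=134.5):
    q=wray(P,[f(a),f(b)],z);e=(q[1]-q[0])[:2];return np.degrees(np.arctan2(e[1],e[0]))
print("start ptr",ang(P1,(288,320),(428,300)),ang(P1,(288,320),(522,285)),"end",ang(P7,(296,310),(366,432)))
def pos(P,a,z): return wray(P,f(a),z)[0,:2]
C=np.array([536.5,-68.8])
for nm,P,a,z in [("peg0",P1,(466,309),156.5),("peg4",P7,(377,493),156.5),("orange1",P1,(552,271),122),("orange7",P7,(554,273),122),("tick3",P7,(467,498),122),("tick4",P7,(399,536),122),("ptr start1",P1,(288,320),134.5),("ptrstart7",P7,(296,310),134.5)]:
    d=pos(P,a,z)-C; print(nm,d,np.linalg.norm(d),np.degrees(np.arctan2(d[1],d[0])))
```

```text
start ptr -68.58145815969105 -68.2193238161351 end -139.42585098982488
peg0 [ 13.42958964 -33.31707256] 35.92187636693526 -68.04640902860353
peg4 [-27.63678726 -23.43350505] 36.234254083976495 -139.7050590507645
orange1 [ 20.02419054 -50.95104751] 54.7446568086542 -68.54475551305045
orange7 [ 19.96197496 -51.46708236] 55.202726483144886 -68.80076510406494
tick3 [-35.21862462 -43.91207655] 56.29051418440295 -128.7305176054016
tick4 [-47.84555287 -30.33619025] 56.65228475842512 -147.62350059995885
ptr start1 [-1.47514614  2.69470142] 3.072046854872587 118.69738586851301
ptrstart7 [1.86653777 1.72045788] 2.538491392822247 42.667926167317596
```

The dial stands at about 71.5°, short of the 80° stop. I'll check whether it is still creeping or has stuck.

```bash
python3 -m pendant '[[[1,0,0,0,0],[1,0,0,0,0],[1,0,0,0,0],[1,0,0,0,0],[1,0,0,0,0],[1,0,0,0,0],[1,0,0,0,0],[1,0,0,0,0],[1,0,0,0,0],[1,0,0,0,0]]]';python3 - <<'E'
from h import *
from rig import monitor
s=monitor.sense(); P=np.r_[s["eef_pos"],s["ee_rot"]]; np.save("w8.npy",P)
p,d=vision.capture("wrist"); im=p[:,:,::-1].copy(); cv2.imwrite("pics/w8.png",im)
print(cv2.absdiff(im,cv2.imread("pics/w7.png"))[95:225,175:310].max())
cv2.imwrite("pics/w8z.png",cv2.resize(im[95:225,175:310],None,fx=4.5,fy=4.5,interpolation=cv2.INTER_CUBIC))
E
```

```text
time_s: 12.45
eef_pos: [521.5, -111.5, 301.3]
ee_rot: [0.0, 0.782, -0.623, -0.0]
force: [-0.4, -0.6, 0.0]
grip_width: 0.003
45
```

View pics/w8z.png

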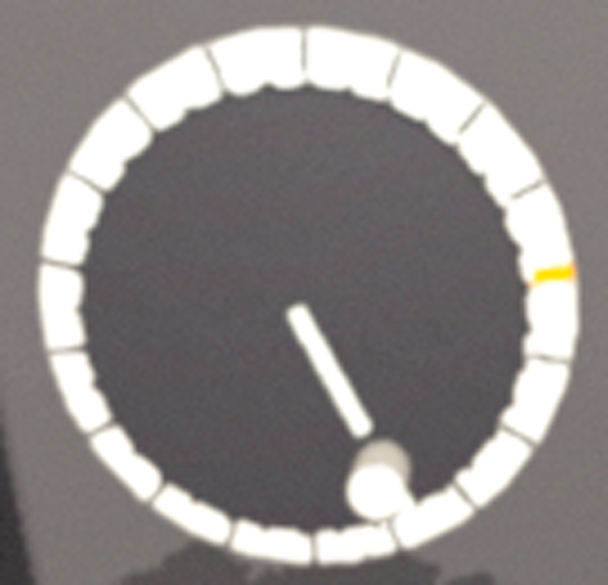

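It isn't moving, so friction holds it just past half-way. I'll retrace to the same place behind the peg and push on to about 79°, which is inside the stop's window and well below the limit.

```bash
python3 -m pendant '[[[1,0.002,0,0,-8],[1,0.004,0,0,-16],[1,0.005,-0.001,0,-24],[1,0.005,-0.001,-0.02,-32],[1,0.005,-0.001,-0.05,-40],[1,0.005,-0.001,-0.08,-48],[1,0.005,-0.001,-0.10,-56],[1,0.005,-0.001,-0.12,-63],[1,0.005,-0.001,-0.14,-63],[1,0.005,-0.001,-0.152,-63],[1,0.005,-0.001,-0.159,-63],[1,0.005,-0.001,-0.159,-63]]]' && python3 -m pendant '[[[1,-0.0015,0.0018,0,0],[1,-0.003,0.0035,0,0],[1,-0.0045,0.0053,0,0],[1,-0.0055,0.0064,0,0],[1,-0.0065,0.0075,0,0],[1,-0.0065,0.0075,0,0]]]'
```

```text
time_s: 13.7
eef_pos: [526.4, -112.5, 141.9]
ee_rot: [-0.0, -0.341, 0.94, 0.0]
force: [-0.8, -0.1, 0.2]
grip_width: 0.002
time_s: 14.3
eef_pos: [519.9, -104.9, 142.4]
ee_rot: [0.0, -0.341, 0.94, -0.0]
force: [0.1, 0.1, 0.9]
grip_width: 0.001
```

```bash
python3 -m pendant '[[[1,-0.0006,0.0003,0,-1],[1,-0.0012,0.0006,0,-2],[1,-0.0018,0.001,0,-3],[1,-0.0025,0.0013,0,-4]]]'; python3 -m pendant '[[[1,-0.0006,0.0003,0,-1],[1,-0.0012,0.0007,0,-2]]]';python3 -m pendant '[[[1,-0.0006,0.0004,0,-1],[1,-0.0006,0.0004,0,-1]]]'
```

```text
time_s: 14.7
eef_pos: [517.5, -103.8, 142.4]
ee_rot: [0.0, -0.307, 0.952, -0.0]
force: [0.8, -0.7, 0.4]
grip_width: 0.001
time_s: 14.9
eef_pos: [516.1, -102.9, 142.3]
ee_rot: [-0.0, -0.291, 0.957, 0.0]
force: [-0.9, -0.2, 0.3]
grip_width: -0.002
time_s: 15.1
eef_pos: [515.5, -102.4, 142.2]
ee_rot: [-0.0, -0.283, 0.959, 0.0]
force: [-0.3, 0.0, 0.5]
grip_width: -0.0
```

```bash
python3 -m pendant '[[[1,0.002,-0.003,0,0],[1,0.004,-0.006,0,0],[1,0.0055,-0.0085,0,0],[1,0.0055,-0.0085,0.01,0],[1,0.0055,-0.0085,0.03,0],[1,0.0055,-0.0085,0.06,8],[1,0.0055,-0.0085,0.09,16],[1,0.0055,-0.0085,0.12,24],[1,0.0055,-0.0085,0.15,32],[1,0.0055,-0.0085,0.159,40],[1,0.0055,-0.0085,0.159,48],[1,0.0055,-0.0085,0.159,56],[1,0.0055,-0.0085,0.159,64],[1,0.0055,-0.0085,0.159,70],[1,0.0055,-0.0085,0.159,70],[1,0.0055,-0.0085,0.159,70]]]';python3 - <<'E'
from h import *
from rig import monitor
s=monitor.sense(); P=np.r_[s["eef_pos"],s["ee_rot"]]; np.save("w9.npy",P)
p,d=vision.capture("wrist"); im=p[:,:,::-1].copy(); cv2.imwrite("pics/w9.png",im)
cv2.imwrite("pics/w9z.png",cv2.resize(im[95:225,175:310],None,fx=4.5,fy=4.5,interpolation=cv2.INTER_CUBIC))
H,S,V=cv2.split(cv2.cvtColor(im,cv2.COLOR_BGR2HSV))
for a,c,m in blobs((H>45)&(H<80)&(S>120)&(V>90)): print("green",a,c,wray(P,c,122)[0])
E
```

```text
time_s: 16.7
eef_pos: [521.2, -111.1, 301.8]
ee_rot: [-0.0, 0.781, -0.624, 0.0]
force: [1.4, -0.4, -0.5]
grip_width: 0.001
green 505 [374.07920792 223.17623762] [ 504.01349824 -216.22055876  122.        ]
```

View pics/w9z.png

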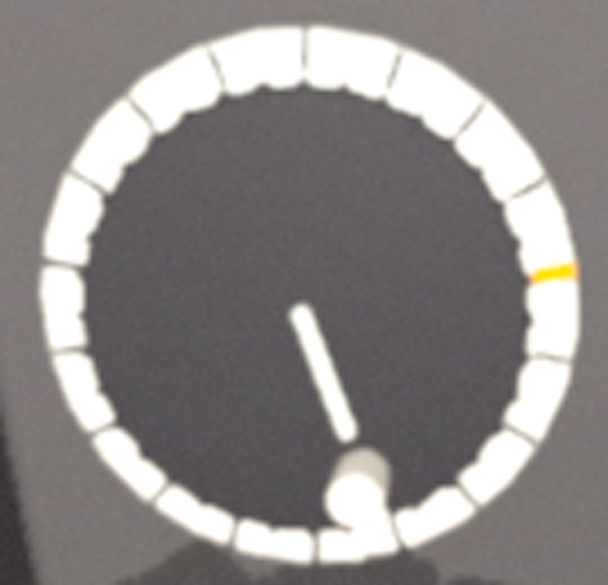

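The peg top is now at crop position (355,500), and the pointer runs from (299,311) to (347,436).

Run:
```python
from h import *
f=lambda p:(np.array(p,float)+.5)/4.5-.5+[175,95]
P=np.load("w9.npy"); C=np.array([536.5,-68.8])
q=wray(P,[f((299,311)),f((347,437))],134.5);e=(q[1]-q[0])[:2]; print("ptr",-68.3-np.degrees(np.arctan2(e[1],e[0])))
d=wray(P,f((355,500)),156.5)[0,:2]-C;print("peg",np.linalg.norm(d),-68.05-np.degrees(np.arctan2(d[1],d[0])))
```

```text
ptr 80.2718660405044
peg 35.744404184922956 80.01211042089572
```

The dial is on the fourth click at 80.0–80.3°. Now the button, at (504,-216).

```bash
python3 -m pendant '[[[1,-0.006,-0.04,0,0],[1,-0.012,-0.08,-0.02,0],[1,-0.017,-0.105,-0.05,0],[1,-0.017,-0.105,-0.09,0],[1,-0.017,-0.105,-0.13,0],[1,-0.017,-0.105,-0.155,0],[1,-0.017,-0.105,-0.17,0],[1,-0.017,-0.105,-0.175,0],[1,-0.017,-0.105,-0.175,0]]]'; python3 -m pendant '[[[1,0,0,-0.002,0],[1,0,0,-0.004,0],[1,0,0,-0.006,0],[1,0,0,-0.008,0],[1,0,0,-0.01,0],[1,0,0,-0.011,0],[1,0,0,-0.011,0]]]'
```

```text
time_s: 17.65
eef_pos: [504.2, -216.1, 126.3]
ee_rot: [0.0, 0.782, -0.624, -0.0]
force: [0.2, 0.7, -0.7]
grip_width: -0.003
time_s: 18.35
eef_pos: [504.6, -216.3, 116.0]
ee_rot: [-0.0, 0.782, -0.623, 0.001]
force: [-0.4, 0.2, 7.1]
grip_width: 0.003
```

```bash
python3 -m pendant '[[[1,0,0,-0.001,0],[1,0,0,-0.0015,0],[1,0,0,-0.0015,0],[1,0,0,-0.0015,0]]]'; python3 -m pendant '[[[1,0,0,0.005,0],[1,0,0,0.015,0],[1,0,0,0.04,0],[1,0,0,0.08,0],[1,0,0,0.12,0],[1,0.01,0.04,0.16,0],[1,0.017,0.08,0.186,0],[1,0.017,0.105,0.186,0],[1,0.017,0.105,0.186,0],[1,0.017,0.105,0.186,0]]]';python3 - <<'E'
from h import *
from rig import monitor
s=monitor.sense(); P=np.r_[s["eef_pos"],s["ee_rot"]]; np.save("w10.npy",P);print(s["force"])
p,d=vision.capture("wrist"); im=p[:,:,::-1].copy(); cv2.imwrite("pics/w10.png",im)
H,S,V=cv2.split(cv2.cvtColor(im,cv2.COLOR_BGR2HSV))
for a,c,m in blobs((H>45)&(H<80)&(S>120)&(V>90)): print("green",a,c,wray(P,c,122)[0])
E
```

```text
time_s: 18.75
eef_pos: [504.6, -216.4, 115.8]
ee_rot: [0.0, 0.782, -0.623, 0.001]
force: [-4.2, 2.1, 18.9]
grip_width: 0.002
time_s: 19.75
eef_pos: [521.0, -111.0, 299.6]
ee_rot: [0.0, 0.782, -0.623, -0.0]
force: [-0.2, -0.2, -0.5]
grip_width: -0.0
[-0.21773083 -0.24085349 -0.5299906 ]
green 515 [374.62135922 223.94563107] [ 503.92646468 -216.12966381  122.        ]
```

View pics/w10.png

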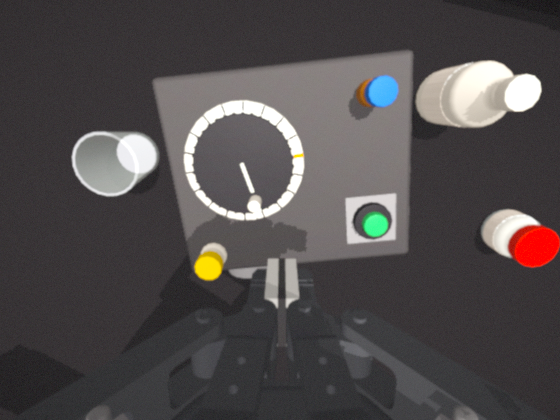

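The button bottomed at z 115.8 with 18.9 N, and it is up again, at (375,224) with the same size and position as before. The dial peg is unchanged at (255,204), and the bystanders are where they were.

```bash
python3 -c "
from rig import order
print(order.finish_job())"
```

```text
the job is handed in; nothing more can be done
None
```

The dial stands on its fourth click, the run button was pressed fully down and let up again, and the job is handed in. No verdict was reported.

**Dial:** I pushed the peg clockwise with the shut fingertips, in small steps. My first fourth-click push fell short: the dial stuck at about 71.5°, just past half-way. The side view had looked like click 4, but the wrist camera showed otherwise. I went back behind the peg and pushed on gently to about 79°. The wrist camera then measured 80.0° from the peg and 80.3° from the pointer, against a target of 80°. The highest force I read while pushing was about 12 N, with readings only at the end of each move, so brief peaks could have gone unseen.

**Button:** The finger stopped at 115.8 mm height with 18.9 N, which is the full 6 mm of travel. The final wrist picture shows the button up again, the dial not visibly moved, and the robot clear of everything.

**Bystanders:** The vial, pot, bottle, jar and beaker stood where they were in the wrist pictures, by eye. I did not measure them, and the tip box was not in that view, but the arm never went near it.

The clock read about 20 s at the end, against the 58 s limit.

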